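# Wedge the rocking test instrument

## Task

The grey test instrument rocks because the foot under its yellow-dotted corner is too short. Press down on that corner to feel it dip and let it come up again; then, without picking anything up, push the orange wedge with the fingertips, thin end first, under that foot until it is snug and the instrument stays level. Finish while still pressing down on the dotted corner with about 10 N, the instrument no longer rocking, and leave the other things on the bench alone.

Things in the scene. Friction and masses are not known exactly. Their poses are not given: they have to be found in the camera images.
- instrument: grey instrument, about 4 kg, loose: case 220 (x) x 260 (y) x 90 mm, underside 25 mm and top 115 mm above the bench. Origin at bench level under its centre; x to its back (away from the panel with screen), z up. Four domed feet of 20 mm diameter at x = +-85, y = +-105 mm; three carry it, level when untouched; the one at (-85, -105), the corner nearest the wedge, is too short
- short_corner (a point): point on the case's top (115 mm above the bench) right above the short foot, 25 mm in from front and right side, marked by a yellow dot 24 mm across; press here, straight down: without the wedge 2 to 4 N tips the instrument until the foot meets the bench
- foot_spot (a point): point of the instrument right below the short foot, at bench level when the case is level; the foot itself ends 5 to 10 mm higher (differs from run to run)
- wedge: orange wedge, black stripes, loose, 0.2 kg: 150 x 50 mm, rising evenly from 2 mm at the thin end (x = +75 mm) to 24 mm at the upright back face (x = -75 mm). Origin at the centre of its underside, z up. Thin end towards the short foot, 20 to 60 mm from the case, a little askew. Slides with 1 to 3 N; bearing on the foot the push rises steeply: 6 to 10 N is snug, above 20 N may shift the instrument
- tape: yellow tape roll lying flat, 80 mm across, 22 mm high, beside the wedge; origin at the centre of its underside
- screwdriver: screwdriver with a red handle lying on the bench; leave alone
- adapter: white plug adapter 45 x 50 x 28 mm lying on the instrument's top near its back left corner; leave alone
- meter: yellow hand meter lying flat, 150 x 75 x 34 mm; leave alone
- mug: blue mug, 80 mm across and 90 mm high; leave alone
- coupler: clear plastic stand, 90 x 90 mm, with a grey connector, 130 mm high, left of the instrument; leave alone
Things that resemble listed ones, but are neither listed nor needed, are in the scene too. What is meant by the wedge is not green or white, and is the larger of those in its own colour.

How it is judged:
By the outcome, as a careful person would: the job done as asked, in the order asked, and still so for the second after the job is handed in, while the arm keeps its last pose, push and grip.
It also fails if it takes over 56 s, if anything falls off the work surface, if the arm or the gripper's body presses on something with over 40 N, if the wrist force passes 120 N, or if a joint passes its speed limit or range.

## Robot

A 6-joint arm with a two-finger parallel gripper is mounted at the origin on the work surface. World frame = base frame: x ahead of the robot, y to its left, z up, the work surface at z = 0. Lengths are in m, angles in rad, forces in N, time in s.
With the tool pointing down it reaches from about 0.375 to 0.975 m from the base axis. Payload 3.8 kg.
Tool frame: the origin (TCP) lies at the very end of the fingers, on their centre line; the grasp point (between the pads) lies 19 mm behind it; z points along the fingers, y is the line along which they close (so a half turn about z gives the same grasp; the last joint's range is limited). The gripper opens to 85 mm and grips with 20 to 120 N. Pads are 22 mm wide; open, the fingers measure 114 mm over their backs; the gripper's body (76 mm by 85 mm) begins 54 mm behind the grasp point. The pads swing forward as they close: fully open they stand 13 mm farther back than shut.
Start: joints at [-0.037, 0.264, 1.604, -0, 1.274, -0.037], TCP at [0.675, -0, 0.231] pointing down, gripper open.
Joint ranges: [-2.63, 2.63], [-0.94, 2.18], [0.31, 2.57], [-1.31, 4.45], [0, 2.66], [-2.55, 2.55]. Speed limits (rad/s): [2.57, 2.57, 3.14, 3.14, 3.14, 3.14].

## Interface

Orientations are given as a rotation vector (axis times angle).
In Python, from workcell import monitor, viewer, workorder gives the robot as it stands.
- The arm moves only by the tool jog_arm, never from a script. Its argument "commands" is a list of rows, each an object with "travel": the shift along the tool's x, y, z in mm, a list of three; "rot": the turn, a rotation vector about the tool's x, y, z in degrees, a list of three; "claw": the closure in counts, from 0 (fully open) to 255 (shut). A call has exactly 5 rows; each row shifts and turns the commanded pose from where the row before left it, along the tool's axes as they then stand; what a row does not reach is not made up. A row lasts 1/10 s, in which the tool goes at most 50 mm and 8.59 degrees, less where a joint would pass 70% of its speed; a pose out of reach is approached as far as the arm can. A call is refused whole if a number of a shift passes 50 or a number of a turn 8.59, either way. A call with a gripper value outside its range is refused whole. The fingers move at their own pace and stop on an object; "force" is the grip in N (left out, the last holds). Time passes only in rows, so rows that do not move let the fingers close, or fill a call up. It gives the time, the measured TCP pose, the force, the opening and the grip force at its end, in the units of the state.
- monitor.read_state(): the state, without advancing time (a new reading comes with each control period).
- viewer.read_camera(name): name is "scene" or "side" or "wrist"; returns a dict with "color" (480x640x3 uint8, blue, green, red), "camera_matrix" (3x3 intrinsics, pixels), "R" (3x3) and "t" (3): a world point X has camera coordinates R X + t. Camera axes: x right, y down, z forward; pixel columns grow to the right and rows downward; lengths in m; the calibration is good to about 2 mm. A picture is of the moment at which its call begins. There is no depth.
- workorder.finish_job(): hands the job in; it is judged then, once.
The state is a dict: "time": time; "q": joint angles; "joint_vel": joint speeds; "joint_torque": joint torques, N m; "tool_pos": TCP position; "tcp_rot": TCP orientation; "wrist_force": force on the tool from outside, world axes, zero at the start; "torque": the same for the moment, N m; "width": opening from 0.0 (shut) to 1.0 (fully open); "grip_force": force on a finger pad.
Only numpy, scipy, OpenCV 4.12 (cv2) and the standard library are available. Lean on these libraries where they do the work, as an engineer would, in place of code of your own. Each camera call takes 0.05 s, during which the arm holds its last target. There are 200 camera calls.

## Working session

There is one attempt and no reset: what is moved stays moved. The work goes in short steps, Python scripts to look and compute and a tool call to move; the robot and the scene stay as the last step left them, time stands still between calls to the robot, and variables do not carry over. Pictures are saved under pics/ and viewed, at most 10 in all, crops included, and the job is handed in when it is done.

Besides the shell and the picture viewer there is one more tool, called as a command line: name --argument value ..., lists and objects as JSON in quotes. jog_arm: Moves the arm, as the interface text tells. Its arguments: {"type":"object","properties":{"commands":{"type":"array","items":{"type":"object","properties":{"travel":{"type":"array","items":{"type":"number"}},"rot":{"type":"array","items":{"type":"number"}},"claw":{"type":"number"}}}},"force":{"type":"number"}},"required":["commands"]}

```bash
mkdir -p pics; python3 - <<'E'
from workcell import monitor, viewer
import cv2,pickle
s=monitor.read_state(); print(s)
d={}
for n in("scene","side"):
    c=viewer.read_camera(n); d[n]=c; cv2.imwrite(f"pics/{n}0.png",c["color"]); print(n,c["camera_matrix"],c["R"],c["t"])
pickle.dump(d,open("cam0.pkl","wb"))
E
```

```text
{'time': 0.0, 'q': array([-3.68985084e-02,  2.64762800e-01,  1.60536439e+00,  2.34277559e-05,
        1.27370855e+00, -3.69282881e-02]), 'joint_vel': array([-0.00102981, -0.00101539,  0.00023882, -0.00192812, -0.00153612,
       -0.00069756]), 'joint_torque': array([ 6.10465631e-04, -5.15121067e+01, -3.67308676e+01, -4.07824507e-05,
        1.31324201e-02,  1.46811578e-05]), 'tool_pos': array([6.74271150e-01, 3.38575130e-05, 2.29960723e-01]), 'tcp_rot': array([-2.22024247, -2.22029331,  0.00237077]), 'wrist_force': array([-0.53181482, -0.45098576,  0.10569198]), 'torque': array([0.04265869, 0.02430323, 0.00782663]), 'grip_force': 0.0, 'width': 0.9978340557053725}
scene [[446.90532004   0.         320.82452231]
 [  0.         446.90532004 242.47274772]
 [  0.           0.           1.        ]] [[ 0.67527112  0.73730229  0.01985573]
 [ 0.56142756 -0.49636171 -0.66213605]
 [-0.4783388   0.4582689  -0.74912055]] [-0.36003595 -0.2005373   1.34614714]
side [[535.40782782   0.         320.62240824]
 [  0.         535.40782782 235.91062233]
 [  0.           0.           1.        ]] [[ 9.12904984e-01 -4.08172132e-01 -1.02997336e-05]
 [-2.52028857e-01 -5.63659985e-01 -7.86618634e-01]
 [ 3.21070000e-01  7.18110668e-01 -6.17439166e-01]] [-0.45836707  0.2169594   1.1729016 ]
```

View pics/scene0.png

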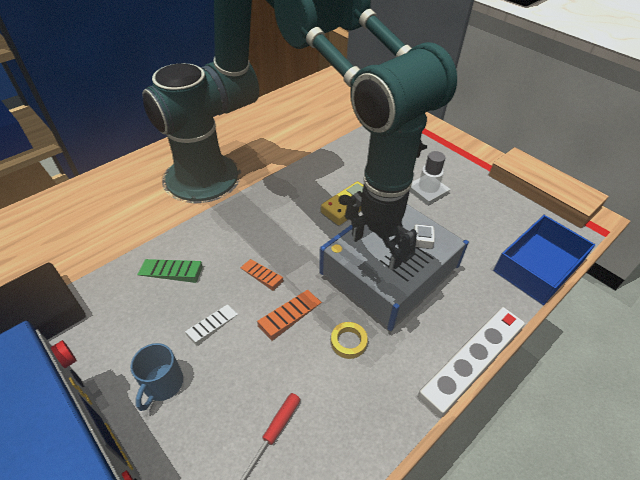

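View pics/side0.png

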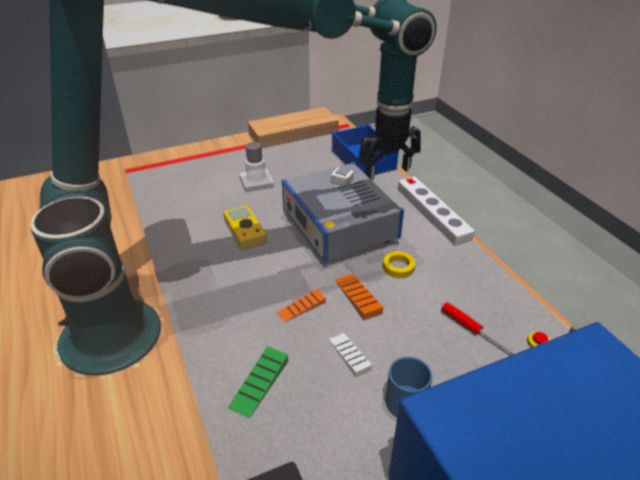

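The scene view shows two orange wedges: the larger at (289,313) and a smaller one at (262,273). Green is at (170,270) and white at (211,323). The larger orange one fits the description. The dot is at (337,249), or (330,225) in the side view. I'll confirm in an enlarged crop.

```bash
python3 - <<'E'
import cv2,pickle,numpy as np
d=pickle.load(open("cam0.pkl","rb"))
a=d["scene"]["color"][225:350,230:360+30]; b=d["side"]["color"][205:325,270:430]
A=cv2.resize(a,None,fx=4.6,fy=4.6,interpolation=cv2.INTER_CUBIC)
B=cv2.resize(b,None,fx=5,fy=5,interpolation=cv2.INTER_CUBIC)
cv2.imwrite("pics/c1.png",A);cv2.imwrite("pics/c2.png",B);print(A.shape,B.shape)
E
```

```text
(575, 736, 3) (600, 800, 3)
```

View pics/c1.png

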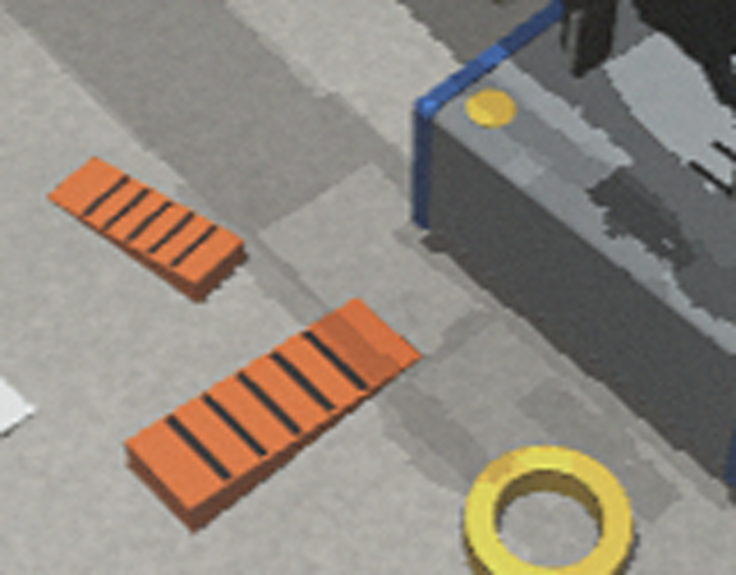

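View pics/c2.png

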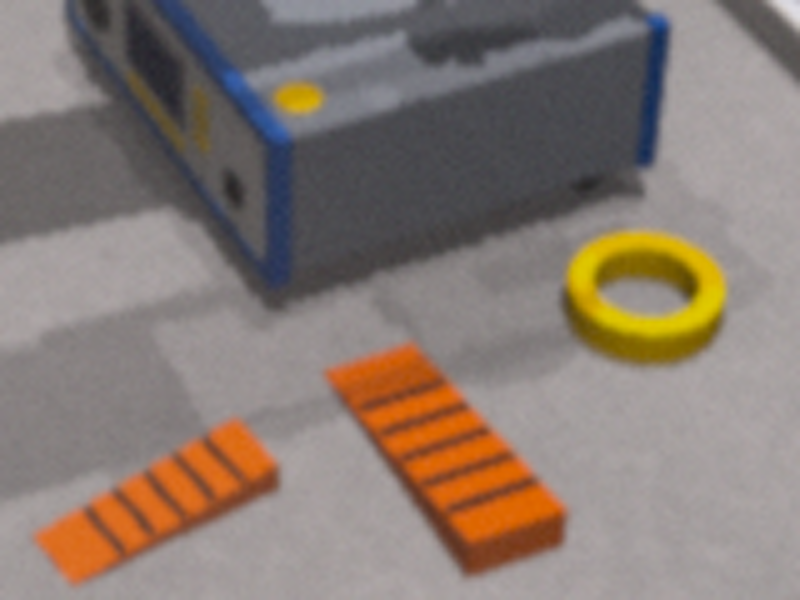

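The crops confirm it: the larger orange wedge has its thin end facing the case, with scene corners (355,298) and (420,355). The dot is at (491,108) in the scene crop and (299,98) in the side crop. Next I fit the poses.

```bash
cat > h.py <<'E'
import numpy as np,pickle
from scipy.optimize import least_squares
def proj(c,X):
    p=np.atleast_2d(X)@c["R"].T+c["t"]; p=p@c["camera_matrix"].T; return p[:,:2]/p[:,2:]
def ray(c,uv,z):
    d=c["R"].T@np.linalg.solve(c["camera_matrix"],[*uv,1]); o=-c["R"].T@c["t"]; return o+d*(z-o[2])/d[2]
def place(p,L):
    c,s=np.cos(p[2]),np.sin(p[2]); L=np.atleast_2d(L)
    return np.c_[p[0]+c*L[:,0]-s*L[:,1],p[1]+s*L[:,0]+c*L[:,1],L[:,2]]
def fit(obs,p0):
    f=lambda p:np.concatenate([(proj(c,place(p,L))-uv).ravel() for c,L,uv in obs])
    r=least_squares(f,p0,loss="soft_l1"); return r.x,f(r.x).reshape(-1,2)
E
python3 - <<'E'
from h import *
d=pickle.load(open("cam0.pkl","rb")); S,D=d["scene"],d["side"]
cs=lambda P:(np.array(P)+.5)/4.6-.5+[230,225]
cd=lambda P:(np.array(P)+.5)/5-.5+[270,205]
for n,c,uv in(("scene",S,cs([491,108])),("side",D,cd([299,98]))): print("dot",n,ray(c,uv,.115))
t=ray(S,cs([388,327]),.002); b=ray(S,cs([161,479]),.024)
print("thin",t,ray(D,cd([368,360]),.002),"back",b,ray(D,cd([516,531]),.024))
yaw=np.arctan2(*(t-b)[1::-1]); p0=[*((t+b)/2)[:2],yaw]
# wedge: left(+y)/right(-y)
L=.001*np.array([[75,25,2],[75,-25,2],[-75,25,24],[-75,-25,24],[-75,-25,0]])
p,r=fit([(S,L,cs([[355,298],[420,355],[127,445],[195,513],[195,531]])),(D,L,cd([[327,375],[410,345],[467,548],[565,515],[563,540]]))],p0)
print("wedge",p,np.degrees(p[2]),"\n",r.round(1))
# instrument: dot, front-right top, back-right top
A=ray(D,cd([660,18]),.115);B=ray(D,cd([280,140]),.115); print(A,B,np.linalg.norm(A-B))
yi=np.arctan2(*(A-B)[1::-1]); c0=ray(S,cs([491,108]),.115)[:2]
M=.001*np.array([[-85,-105,115],[-110,-130,115],[110,-130,115],[-110,-130,25]])
pi=place([0,0,yi],[[.085,.105,0]])[0][:2]
p2,r2=fit([(S,M[[0,1]],cs([[491,108],[424,108]])),(D,M,cd([[299,98],[280,142],[664,18],[273,290]]))],[*(c0+pi),yi])
print("inst",p2,np.degrees(p2[2]),"\n",r2.round(1))
f=place(p2,[[-.085,-.105,0]])[0];print("foot",f)
c,s=np.cos(p[2]),np.sin(p[2]);v=f[:2]-p[:2]
print("foot in wedge frame",c*v[0]+s*v[1],-s*v[0]+c*v[1],"rel yaw",np.degrees(p2[2]-p[2]))
q=place(p2,L); R=np.array([[np.cos(p2[2]),-np.sin(p2[2])],[np.sin(p2[2]),np.cos(p2[2])]])
print("wedge corners in inst mm",(1000*(place(p,L)[:,:2]-p2[:2])@R).round(0).tolist())
print("tape",ray(S,[349,341],.022),ray(D,[399,263],.022))
E
```

```text
dot scene [0.54525786 0.03363296 0.115     ]
dot side [0.54029983 0.03325546 0.115     ]
thin [ 0.55102398 -0.03856837  0.002     ] [ 0.54534628 -0.03947794  0.002     ] back [ 0.5553913  -0.18759932  0.024     ] [ 0.54519803 -0.18941991  0.024     ]
wedge [ 0.5494448  -0.11202403  1.5892265 ] 91.05597090072709 
 [[-0.2 -1.1]
 [-0.1 -0.8]
 [-0.8 -1.4]
 [-1.2 -1.5]
 [-0.5  0.1]
 [-0.3 -1. ]
 [ 1.1 -0.8]
 [ 1.7 -1.4]
 [ 1.5 -1.7]
 [ 1.2  0.7]]
[0.73503439 0.01992909 0.115     ] [0.51807732 0.00674115 0.115     ] 0.2173575287370887
inst [0.62119905 0.14357622 0.05544688] 3.176872440743596 
 [[-0.8 -0.9]
 [-1.8 -0.9]
 [ 0.6 -0.4]
 [ 0.  -0.7]
 [ 0.3 -0.3]
 [ 1.2 -1.6]]
foot [0.54214862 0.03402701 0.        ]
foot in wedge frame 0.14616069381812138 0.0046033424946903805 rel yaw -87.87909845998348
wedge corners in inst mm [[-108.0, -175.0], [-58.0, -177.0], [-114.0, -325.0], [-64.0, -327.0], [-64.0, -327.0]]
tape [ 0.69917057 -0.07027819  0.022     ] [ 0.68348818 -0.07060857  0.022     ]
```

jog_arm --commands '[{"travel": [7,-26,6],"claw": 255},{"travel": [7,-26,6],"claw": 255},{"travel": [7,-26,6],"claw": 255},{"travel": [7,-26,6],"claw": 255},{"travel": [6,-28,6],"claw": 255}]' --force 40

```text
$.commands[0]: bad value
```

```bash
python3 - <<'E'
from workcell import monitor, viewer
from h import *
import cv2
c=viewer.read_camera("wrist"); s=monitor.read_state(); print(s["tool_pos"],s["tcp_rot"],s["wrist_force"],s["width"])
cv2.imwrite("pics/w1.png",c["color"]); pickle.dump(c,open("w1.pkl","wb"))
print(proj(c,[[.5425,.034,.115],s["tool_pos"],[.549,-.112,.013]]))
E
```

```text
[ 6.74454927e-01 -1.52266309e-05  2.30235134e-01] [-2.22060496e+00 -2.22049390e+00  1.86377501e-03] [-0.28424345  0.30146164 -0.34357542] 0.9961930124019269
[[148.01643059 189.28108409]
 [321.3595832  304.15564585]
 [214.75980407 297.31546881]]
```

View pics/w1.png

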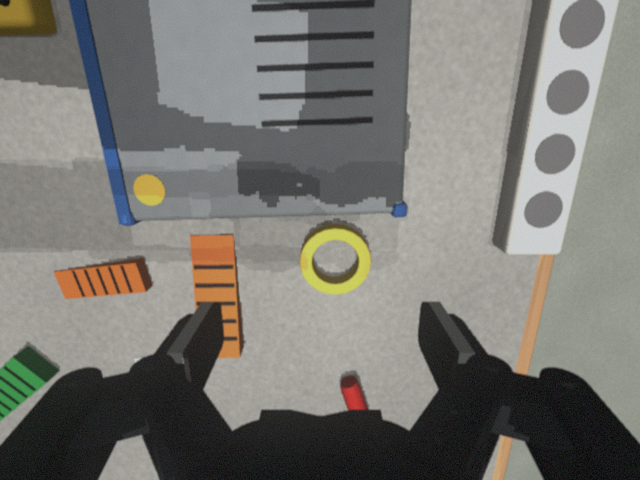

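The wrist view shows the dot at (149,190), where I predicted (148,189). The wedge centre is at about (216,296), where I predicted (215,297), so the poses are confirmed. The move was refused, probably because each row must include "rot".

jog_arm --commands '[{"travel": [7,-26,6],"rot": [0,0,0],"claw": 255},{"travel": [7,-26,6],"rot": [0,0,0],"claw": 255},{"travel": [7,-26,6],"rot": [0,0,0],"claw": 255},{"travel": [7,-26,6],"rot": [0,0,0],"claw": 255},{"travel": [6,-28,6],"rot": [0,0,0],"claw": 255}]' --force 40

```text
time: 0.65
tool_pos: [0.5418, 0.0343, 0.2006]
tcp_rot: [-2.221, -2.221, 0.001]
wrist_force: [-0.0, 0.9, 0.1]
width: 0.144
grip_force: 0.0
```

```bash
python3 - <<'E'
from h import *
c=pickle.load(open("w1.pkl","rb"))
for uv,z in(((149,190),.115),((191,235),.002),((234,235),.002),((242,357),.024)):print(uv,ray(c,uv,z))
E
```

```text
(149, 190) [0.54316377 0.03344961 0.115     ]
(191, 235) [ 0.52562084 -0.03833966  0.002     ]
(234, 235) [ 0.57483798 -0.03830336  0.002     ]
(242, 357) [ 0.57823175 -0.18723152  0.024     ]
```

jog_arm --commands '[{"travel": [0,1,25],"rot": [0,0,0],"claw": 255},{"travel": [0,0,25],"rot": [0,0,0],"claw": 255},{"travel": [0,0,20],"rot": [0,0,0],"claw": 255},{"travel": [0,0,9],"rot": [0,0,0],"claw": 255},{"travel": [0,0,0],"rot": [0,0,0],"claw": 255}]'

```text
time: 1.15
tool_pos: [0.5425, 0.034, 0.1205]
tcp_rot: [-2.22, -2.22, 0.004]
wrist_force: [0.7, 0.2, -0.1]
width: 0.003
grip_force: 0.0
```

jog_arm --commands '[{"travel": [0,0,2],"rot": [0,0,0],"claw": 255},{"travel": [0,0,1],"rot": [0,0,0],"claw": 255},{"travel": [0,0,1],"rot": [0,0,0],"claw": 255},{"travel": [0,0,1],"rot": [0,0,0],"claw": 255},{"travel": [0,0,1],"rot": [0,0,0],"claw": 255}]'

```text
time: 1.65
tool_pos: [0.5443, 0.034, 0.1167]
tcp_rot: [2.221, 2.221, 0.001]
wrist_force: [-0.1, -0.2, 0.1]
width: -0.002
grip_force: 0.0
```

jog_arm --commands '[{"travel": [0,0,1],"rot": [0,0,0],"claw": 255},{"travel": [0,0,1],"rot": [0,0,0],"claw": 255},{"travel": [0,0,1],"rot": [0,0,0],"claw": 255},{"travel": [0,0,0],"rot": [0,0,0],"claw": 255},{"travel": [0,0,0],"rot": [0,0,0],"claw": 255}]'

```text
time: 2.15
tool_pos: [0.5439, 0.0338, 0.1136]
tcp_rot: [-2.221, -2.221, 0.001]
wrist_force: [-2.0, -1.4, 5.0]
width: -0.003
grip_force: 2.3
```

jog_arm --commands '[{"travel": [0,0,1],"rot": [0,0,0],"claw": 255},{"travel": [0,0,1],"rot": [0,0,0],"claw": 255},{"travel": [0,0,1],"rot": [0,0,0],"claw": 255},{"travel": [0,0,0],"rot": [0,0,0],"claw": 255},{"travel": [0,0,0],"rot": [0,0,0],"claw": 255}]'

```text
time: 2.65
tool_pos: [0.544, 0.0338, 0.1105]
tcp_rot: [2.221, 2.221, -0.0]
wrist_force: [-2.7, -2.6, 4.7]
width: -0.001
grip_force: 2.4
```

jog_arm --commands '[{"travel": [0,0,1],"rot": [0,0,0],"claw": 255},{"travel": [0,0,1],"rot": [0,0,0],"claw": 255},{"travel": [0,0,0],"rot": [0,0,0],"claw": 255},{"travel": [0,0,0],"rot": [0,0,0],"claw": 255},{"travel": [0,0,0],"rot": [0,0,0],"claw": 255}]'

```text
time: 3.15
tool_pos: [0.5441, 0.034, 0.1083]
tcp_rot: [2.221, 2.221, 0.0]
wrist_force: [-2.0, -1.4, 3.8]
width: -0.002
grip_force: 1.7
```

jog_arm --commands '[{"travel": [0,0,1],"rot": [0,0,0],"claw": 255},{"travel": [0,0,0],"rot": [0,0,0],"claw": 255},{"travel": [0,0,1],"rot": [0,0,0],"claw": 255},{"travel": [0,0,0],"rot": [0,0,0],"claw": 255},{"travel": [0,0,0],"rot": [0,0,0],"claw": 255}]'

```text
time: 3.65
tool_pos: [0.544, 0.034, 0.1062]
tcp_rot: [-2.221, -2.221, -0.0]
wrist_force: [-1.9, -2.4, 2.9]
width: -0.003
grip_force: 1.8
```

jog_arm --commands '[{"travel": [0,0,1],"rot": [0,0,0],"claw": 255},{"travel": [0,0,0],"rot": [0,0,0],"claw": 255},{"travel": [0,0,0.5],"rot": [0,0,0],"claw": 255},{"travel": [0,0,0],"rot": [0,0,0],"claw": 255},{"travel": [0,0,0],"rot": [0,0,0],"claw": 255}]'

```text
time: 4.15
tool_pos: [0.544, 0.0339, 0.1058]
tcp_rot: [2.221, 2.221, -0.0]
wrist_force: [-4.5, -2.7, 9.9]
width: -0.003
grip_force: 5.2
```

It dips about 9 mm and bottoms out. I release it slowly and go behind the wedge.

jog_arm --commands '[{"travel": [0,0,-3],"rot": [0,0,0],"claw": 255},{"travel": [0,0,-4],"rot": [0,0,0],"claw": 255},{"travel": [0,0,-4],"rot": [0,0,0],"claw": 255},{"travel": [0,0,-4],"rot": [0,0,0],"claw": 255},{"travel": [0,0,-15],"rot": [0,0,0],"claw": 255}]'

```text
time: 4.65
tool_pos: [0.5424, 0.0341, 0.1335]
tcp_rot: [-2.219, -2.22, 0.004]
wrist_force: [-0.2, -0.7, 0.0]
width: -0.0
grip_force: 0.0
```

jog_arm --commands '[{"travel": [0,0,-25],"rot": [0,0,0],"claw": 255},{"travel": [-45,2,0],"rot": [0,0,0],"claw": 255},{"travel": [-45,2,0],"rot": [0,0,0],"claw": 255},{"travel": [-45,2,0],"rot": [0,0,0],"claw": 255},{"travel": [-45,2,0],"rot": [0,0,0],"claw": 255}]'

```text
time: 5.15
tool_pos: [0.5523, -0.1475, 0.1611]
tcp_rot: [2.22, 2.221, 0.001]
wrist_force: [0.4, 0.0, 0.0]
width: 0.003
grip_force: 0.0
```

jog_arm --commands '[{"travel": [-40,1,0],"rot": [0,0,0],"claw": 255},{"travel": [-40,0,0],"rot": [0,0,0],"claw": 255},{"travel": [0,0,30],"rot": [0,0,0],"claw": 255},{"travel": [0,0,30],"rot": [0,0,0],"claw": 255},{"travel": [0,0,0],"rot": [0,0,0],"claw": 255}]'

```text
time: 5.65
tool_pos: [0.5495, -0.2251, 0.0959]
tcp_rot: [-2.217, -2.215, 0.005]
wrist_force: [-1.4, 0.7, -0.6]
width: -0.001
grip_force: 0.0
```

jog_arm --commands '[{"travel": [0,0,30],"rot": [0,0,-1.5],"claw": 255},{"travel": [0,0,30],"rot": [0,0,0],"claw": 255},{"travel": [0,0,20],"rot": [0,0,0],"claw": 255},{"travel": [0,0,6],"rot": [0,0,0],"claw": 255},{"travel": [0,0,0],"rot": [0,0,0],"claw": 255}]'

```text
time: 6.15
tool_pos: [0.5532, -0.2258, 0.0142]
tcp_rot: [-2.191, -2.251, 0.0]
wrist_force: [-0.0, -0.1, 1.0]
width: 0.001
grip_force: 0.0
```

jog_arm --commands '[{"travel": [5,0,0],"rot": [0,0,0],"claw": 255},{"travel": [5,0,0],"rot": [0,0,0],"claw": 255},{"travel": [4,0,0],"rot": [0,0,0],"claw": 255},{"travel": [4,0,0],"rot": [0,0,0],"claw": 255},{"travel": [0,0,0],"rot": [0,0,0],"claw": 255}]'

```text
time: 6.65
tool_pos: [0.5526, -0.2074, 0.0142]
tcp_rot: [2.191, 2.251, 0.0]
wrist_force: [-2.0, -0.5, 0.4]
width: 0.001
grip_force: 0.0
```

jog_arm --commands '[{"travel": [4,0,3],"rot": [0,0,0],"claw": 255},{"travel": [4,0,0],"rot": [0,0,0],"claw": 255},{"travel": [5,0,0],"rot": [0,0,0],"claw": 255},{"travel": [6,0,0],"rot": [0,0,0],"claw": 255},{"travel": [6,0,0],"rot": [0,0,0],"claw": 255}]'

```text
time: 7.15
tool_pos: [0.5518, -0.1826, 0.0107]
tcp_rot: [-2.192, -2.25, 0.0]
wrist_force: [-0.5, -0.4, -0.7]
width: 0.002
grip_force: 0.3
```

jog_arm --commands '[{"travel": [8,-0.2,0],"rot": [0,0,0],"claw": 255},{"travel": [8,-0.2,0],"rot": [0,0,0],"claw": 255},{"travel": [8,-0.2,0],"rot": [0,0,0],"claw": 255},{"travel": [8,-0.2,0],"rot": [0,0,0],"claw": 255},{"travel": [6,-0.2,0],"rot": [0,0,0],"claw": 255}]'

```text
time: 7.65
tool_pos: [0.5498, -0.1442, 0.0108]
tcp_rot: [-2.192, -2.251, -0.0]
wrist_force: [0.6, -0.1, -1.0]
width: -0.002
grip_force: 0.3
```

```bash
python3 - <<'E'
from workcell import monitor, viewer
import cv2
c=viewer.read_camera("side");d=viewer.read_camera("scene"); s=monitor.read_state(); print(s["tool_pos"],s["wrist_force"])
b=c["color"][190:330,270:430];a=d["color"][225:365,240:400]
cv2.imwrite("pics/c3.png",cv2.resize(cv2.hconcat([a,b]),None,fx=2.5,fy=2.5,interpolation=cv2.INTER_CUBIC))
E
```

```text
[ 0.54971481 -0.14398356  0.01075105] [0.28472908 0.59361814 0.25910731]
```

View pics/c3.png

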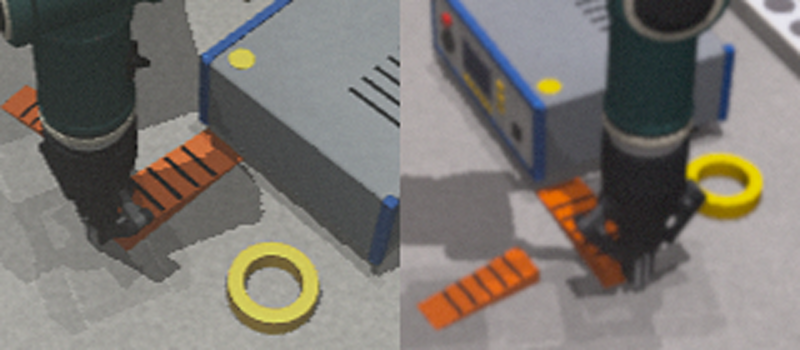

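The wedge moves straight, its thin end now at the case edge under the dotted corner, and the tape is clear. I continue, then slow down.

jog_arm --commands '[{"travel": [8,-0.2,0],"rot": [0,0,0],"claw": 255},{"travel": [8,-0.2,0],"rot": [0,0,0],"claw": 255},{"travel": [8,-0.2,0],"rot": [0,0,0],"claw": 255},{"travel": [6,-0.2,0],"rot": [0,0,0],"claw": 255},{"travel": [4,-0.2,0],"rot": [0,0,0],"claw": 255}]'

```text
time: 8.25
tool_pos: [0.548, -0.1105, 0.0109]
tcp_rot: [2.191, 2.251, 0.0]
wrist_force: [0.4, -1.1, 1.1]
width: -0.006
grip_force: 0.6
```

jog_arm --commands '[{"travel": [3,0,0],"rot": [0,0,0],"claw": 255},{"travel": [3,0,0],"rot": [0,0,0],"claw": 255},{"travel": [3,0,0],"rot": [0,0,0],"claw": 255},{"travel": [2,0,0],"rot": [0,0,0],"claw": 255},{"travel": [1,0,0],"rot": [0,0,0],"claw": 255}]'

```text
time: 8.75
tool_pos: [0.5477, -0.099, 0.0108]
tcp_rot: [-2.192, -2.25, 0.0]
wrist_force: [0.3, -1.0, -0.2]
width: -0.002
grip_force: 0.6
```

jog_arm --commands '[{"travel": [1,0,0],"rot": [0,0,0],"claw": 255},{"travel": [1,0,0],"rot": [0,0,0],"claw": 255},{"travel": [1,0,0],"rot": [0,0,0],"claw": 255},{"travel": [1,0,0],"rot": [0,0,0],"claw": 255},{"travel": [1,0,0],"rot": [0,0,0],"claw": 255}]'

```text
time: 9.25
tool_pos: [0.5475, -0.094, 0.0108]
tcp_rot: [-2.192, -2.25, 0.0]
wrist_force: [0.8, -1.8, 0.8]
width: -0.003
grip_force: 0.6
```

jog_arm --commands '[{"travel": [1,0,0],"rot": [0,0,0],"claw": 255},{"travel": [1,0,0],"rot": [0,0,0],"claw": 255},{"travel": [1,0,0],"rot": [0,0,0],"claw": 255},{"travel": [1,0,0],"rot": [0,0,0],"claw": 255},{"travel": [1,0,0],"rot": [0,0,0],"claw": 255}]'

```text
time: 9.75
tool_pos: [0.5473, -0.089, 0.0107]
tcp_rot: [-2.192, -2.25, 0.0]
wrist_force: [0.9, -1.0, 0.9]
width: 0.0
grip_force: 0.6
```

jog_arm --commands '[{"travel": [1,0,0],"rot": [0,0,0],"claw": 255},{"travel": [0.5,0,0],"rot": [0,0,0],"claw": 255},{"travel": [0.5,0,0],"rot": [0,0,0],"claw": 255},{"travel": [0.5,0,0],"rot": [0,0,0],"claw": 255},{"travel": [0.5,0,0],"rot": [0,0,0],"claw": 255}]'

```text
time: 10.25
tool_pos: [0.5473, -0.0861, 0.0108]
tcp_rot: [-2.192, -2.25, 0.0]
wrist_force: [0.6, -0.4, 0.8]
width: -0.002
grip_force: 0.6
```

jog_arm --commands '[{"travel": [0.6,0,0],"rot": [0,0,0],"claw": 255},{"travel": [0.6,0,0],"rot": [0,0,0],"claw": 255},{"travel": [0.6,0,0],"rot": [0,0,0],"claw": 255},{"travel": [0.6,0,0],"rot": [0,0,0],"claw": 255},{"travel": [0.6,0,0],"rot": [0,0,0],"claw": 255}]'

```text
time: 10.75
tool_pos: [0.5472, -0.083, 0.0108]
tcp_rot: [-2.192, -2.25, 0.0]
wrist_force: [0.5, -0.8, 0.5]
width: 0.002
grip_force: 0.6
```

jog_arm --commands '[{"travel": [0.5,0,0],"rot": [0,0,0],"claw": 255},{"travel": [0.5,0,0],"rot": [0,0,0],"claw": 255},{"travel": [0.5,0,0],"rot": [0,0,0],"claw": 255},{"travel": [0.5,0,0],"rot": [0,0,0],"claw": 255},{"travel": [0,0,0],"rot": [0,0,0],"claw": 255}]'

```text
time: 11.25
tool_pos: [0.5472, -0.0812, 0.0108]
tcp_rot: [2.192, 2.25, -0.0]
wrist_force: [-0.2, -1.8, 0.7]
width: 0.002
grip_force: 1.2
```

Grip force rising — first bearing on the foot.

jog_arm --commands '[{"travel": [0.4,0,0],"rot": [0,0,0],"claw": 255},{"travel": [0,0,0],"rot": [0,0,0],"claw": 255},{"travel": [0.4,0,0],"rot": [0,0,0],"claw": 255},{"travel": [0,0,0],"rot": [0,0,0],"claw": 255},{"travel": [0,0,0],"rot": [0,0,0],"claw": 255}]'

```text
time: 11.75
tool_pos: [0.5472, -0.0804, 0.0108]
tcp_rot: [2.192, 2.25, -0.0]
wrist_force: [0.2, -3.7, 0.2]
width: -0.001
grip_force: 1.8
```

jog_arm --commands '[{"travel": [0.5,0,0],"rot": [0,0,0],"claw": 255},{"travel": [0,0,0],"rot": [0,0,0],"claw": 255},{"travel": [0.5,0,0],"rot": [0,0,0],"claw": 255},{"travel": [0,0,0],"rot": [0,0,0],"claw": 255},{"travel": [0,0,0],"rot": [0,0,0],"claw": 255}]'

```text
time: 12.25
tool_pos: [0.5472, -0.0794, 0.0108]
tcp_rot: [2.192, 2.25, -0.0]
wrist_force: [0.8, -4.6, 0.7]
width: -0.001
grip_force: 2.2
```

jog_arm --commands '[{"travel": [0.5,0,0],"rot": [0,0,0],"claw": 255},{"travel": [0,0,0],"rot": [0,0,0],"claw": 255},{"travel": [0.5,0,0],"rot": [0,0,0],"claw": 255},{"travel": [0,0,0],"rot": [0,0,0],"claw": 255},{"travel": [0,0,0],"rot": [0,0,0],"claw": 255}]'

```text
time: 12.75
tool_pos: [0.5472, -0.0785, 0.0108]
tcp_rot: [2.192, 2.25, -0.0]
wrist_force: [-0.1, -5.2, -0.5]
width: -0.0
grip_force: 2.7
```

jog_arm --commands '[{"travel": [0.5,0,0],"rot": [0,0,0],"claw": 255},{"travel": [0,0,0],"rot": [0,0,0],"claw": 255},{"travel": [0,0,0],"rot": [0,0,0],"claw": 255},{"travel": [0,0,0],"rot": [0,0,0],"claw": 255},{"travel": [0,0,0],"rot": [0,0,0],"claw": 255}]'

```text
time: 13.25
tool_pos: [0.5472, -0.0781, 0.0108]
tcp_rot: [2.192, 2.25, -0.0]
wrist_force: [0.9, -6.1, -0.9]
width: 0.0
grip_force: 2.8
```

jog_arm --commands '[{"travel": [0.5,0,0],"rot": [0,0,0],"claw": 255},{"travel": [0,0,0],"rot": [0,0,0],"claw": 255},{"travel": [0.4,0,0],"rot": [0,0,0],"claw": 255},{"travel": [0,0,0],"rot": [0,0,0],"claw": 255},{"travel": [0,0,0],"rot": [0,0,0],"claw": 255}]'

```text
time: 13.75
tool_pos: [0.5472, -0.0775, 0.0108]
tcp_rot: [2.191, 2.25, -0.001]
wrist_force: [-0.5, -6.1, -0.4]
width: -0.002
grip_force: 3.4
```

```bash
python3 - <<'E'
from workcell import monitor, viewer
import cv2
F=[]
c=viewer.read_camera("side");d=viewer.read_camera("scene")
for _ in range(6): F.append(monitor.read_state()["wrist_force"])
print(sum(F)/6)
b=c["color"][190:330,270:430];a=d["color"][225:365,240:400]
cv2.imwrite("pics/c4.png",cv2.resize(cv2.hconcat([a,b]),None,fx=2.5,fy=2.5,interpolation=cv2.INTER_CUBIC))
E
```

```text
[ 0.831888   -8.29142054 -1.19313705]
```

View pics/c4.png

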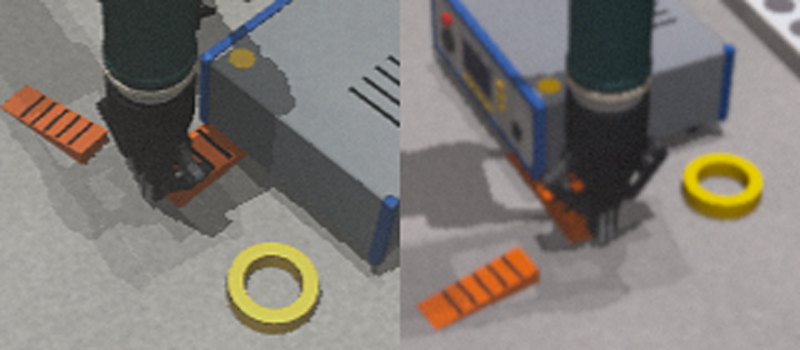

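The wedge is snug at about 7 N, and the dot hasn't moved: (242,58) and (549,86), the same as before. I retreat and go back over the dot.

jog_arm --commands '[{"travel": [-4,0,0],"rot": [0,0,0],"claw": 255},{"travel": [-20,0,0],"rot": [0,0,0],"claw": 255},{"travel": [-25,0,0],"rot": [0,0,0],"claw": 255},{"travel": [0,0,-35],"rot": [0,0,0],"claw": 255},{"travel": [0,0,-40],"rot": [0,0,0],"claw": 255}]'

```text
time: 14.35
tool_pos: [0.5459, -0.1251, 0.084]
tcp_rot: [-2.189, -2.244, 0.003]
wrist_force: [1.1, 0.6, -0.2]
width: -0.003
grip_force: 0.0
```

jog_arm --commands '[{"travel": [0,0,-40],"rot": [0,0,0],"claw": 255},{"travel": [0,0,-35],"rot": [0,0,0],"claw": 255},{"travel": [20,0,0],"rot": [0,0,0],"claw": 255},{"travel": [40,0,0],"rot": [0,0,0],"claw": 255},{"travel": [40,0,0],"rot": [0,0,0],"claw": 255}]'

```text
time: 14.85
tool_pos: [0.5455, -0.0244, 0.1613]
tcp_rot: [-2.194, -2.247, -0.003]
wrist_force: [0.9, -0.4, 0.3]
width: -0.001
grip_force: 0.0
```

jog_arm --commands '[{"travel": [40,0,0],"rot": [0,0,0],"claw": 255},{"travel": [20,0,0],"rot": [0,0,0],"claw": 255},{"travel": [0,0,0],"rot": [0,0,0],"claw": 255},{"travel": [0,0,0],"rot": [0,0,0],"claw": 255},{"travel": [0,0,0],"rot": [0,0,0],"claw": 255}]'

```text
time: 15.35
tool_pos: [0.544, 0.0336, 0.1606]
tcp_rot: [-2.192, -2.249, 0.0]
wrist_force: [-1.2, -0.6, -0.2]
width: -0.003
grip_force: 0.0
```

jog_arm --commands '[{"travel": [0,0,15],"rot": [0,0,0],"claw": 255},{"travel": [0,0,15],"rot": [0,0,0],"claw": 255},{"travel": [0,0,10],"rot": [0,0,0],"claw": 255},{"travel": [0,0,3],"rot": [0,0,0],"claw": 255},{"travel": [0,0,1],"rot": [0,0,0],"claw": 255}]'

```text
time: 15.85
tool_pos: [0.5434, 0.0338, 0.1155]
tcp_rot: [-2.192, -2.249, 0.002]
wrist_force: [0.1, 0.1, 1.0]
width: -0.001
grip_force: 0.0
```

jog_arm --commands '[{"travel": [0,0,0.5],"rot": [0,0,0],"claw": 255},{"travel": [0,0,0],"rot": [0,0,0],"claw": 255},{"travel": [0,0,0.5],"rot": [0,0,0],"claw": 255},{"travel": [0,0,0],"rot": [0,0,0],"claw": 255},{"travel": [0,0,0],"rot": [0,0,0],"claw": 255}]'

```text
time: 16.35
tool_pos: [0.5444, 0.0341, 0.1161]
tcp_rot: [2.192, 2.25, 0.001]
wrist_force: [1.0, -0.1, -0.3]
width: -0.003
grip_force: 0.0
```

jog_arm --commands '[{"travel": [0,0,0.5],"rot": [0,0,0],"claw": 255},{"travel": [0,0,0.5],"rot": [0,0,0],"claw": 255},{"travel": [0,0,0.5],"rot": [0,0,0],"claw": 255},{"travel": [0,0,0],"rot": [0,0,0],"claw": 255},{"travel": [0,0,0],"rot": [0,0,0],"claw": 255}]'

```text
time: 16.85
tool_pos: [0.5442, 0.0341, 0.1145]
tcp_rot: [2.192, 2.25, 0.0]
wrist_force: [-1.1, 0.3, 2.5]
width: -0.001
grip_force: 1.2
```

jog_arm --commands '[{"travel": [0,0,0.4],"rot": [0,0,0],"claw": 255},{"travel": [0,0,0],"rot": [0,0,0],"claw": 255},{"travel": [0,0,0],"rot": [0,0,0],"claw": 255},{"travel": [0,0,0],"rot": [0,0,0],"claw": 255},{"travel": [0,0,0],"rot": [0,0,0],"claw": 255}]'

```text
time: 17.35
tool_pos: [0.5442, 0.034, 0.1144]
tcp_rot: [2.192, 2.25, 0.0]
wrist_force: [-3.3, 0.7, 5.4]
width: -0.0
grip_force: 2.5
```

jog_arm --commands '[{"travel": [0,0,0.4],"rot": [0,0,0],"claw": 255},{"travel": [0,0,0],"rot": [0,0,0],"claw": 255},{"travel": [0,0,0.2],"rot": [0,0,0],"claw": 255},{"travel": [0,0,0],"rot": [0,0,0],"claw": 255},{"travel": [0,0,0],"rot": [0,0,0],"claw": 255}]'

```text
time: 17.85
tool_pos: [0.5442, 0.034, 0.1144]
tcp_rot: [2.192, 2.25, 0.0]
wrist_force: [-3.2, 0.0, 8.8]
width: -0.003
grip_force: 4.0
```

```bash
python3 - <<'E'
from workcell import monitor, viewer
import numpy as np,cv2
F=[]
for i in range(10):
    c=viewer.read_camera("scene" if i%2 else "side"); s=monitor.read_state(); F.append(s["wrist_force"])
    if i==8:b=c["color"]
    if i==9:a=c["color"]
print(np.mean(F,0),np.std(F,0),s["tool_pos"],s["time"])
cv2.imwrite("pics/c5.png",cv2.resize(cv2.hconcat([a[225:365,240:400],b[190:330,270:430]]),None,fx=2.5,fy=2.5,interpolation=cv2.INTER_CUBIC))
E
```

```text
[-3.6912336  -0.16539452  8.02865596] [0.50725032 0.41732661 0.59923556] [0.54422741 0.03402189 0.11435281] 18.35
```

View pics/c5.png

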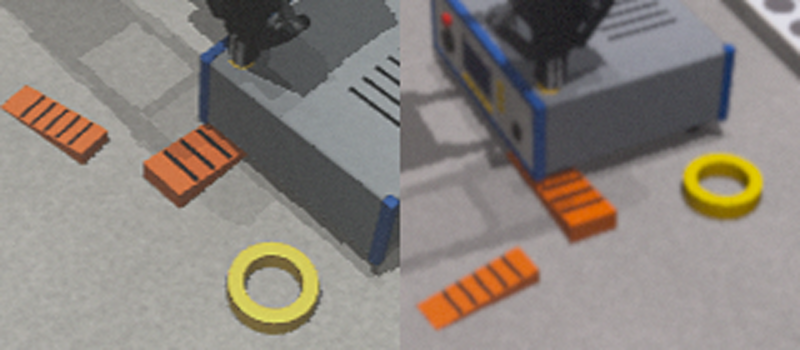

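The wedge stays put under the foot and the case no longer dips. I trim to 10 N and relieve the sideways force.

jog_arm --commands '[{"travel": [0,-0.2,0.2],"rot": [0,0,0],"claw": 255},{"travel": [0,-0.1,0.1],"rot": [0,0,0],"claw": 255},{"travel": [0,0,0],"rot": [0,0,0],"claw": 255},{"travel": [0,0,0],"rot": [0,0,0],"claw": 255},{"travel": [0,0,0],"rot": [0,0,0],"claw": 255}]'

```text
time: 18.85
tool_pos: [0.5442, 0.034, 0.1143]
tcp_rot: [2.192, 2.25, 0.001]
wrist_force: [-3.6, 0.5, 8.8]
width: -0.002
grip_force: 4.5
```

```bash
cat > f.py <<'E'
from workcell import monitor, viewer
import numpy as np
F=[]
for i in range(8):
    viewer.read_camera("side"); s=monitor.read_state(); F.append(s["wrist_force"])
print(np.mean(F,0),s["tool_pos"],s["time"])
E
python3 f.py
```

```text
[-3.49889856 -0.18136895  9.16465469] [0.54423605 0.034018   0.11437147] 19.25
```

jog_arm --commands '[{"travel": [0,-0.2,0.2],"rot": [0,0,0],"claw": 255},{"travel": [0,0,0],"rot": [0,0,0],"claw": 255},{"travel": [0,0,0],"rot": [0,0,0],"claw": 255},{"travel": [0,0,0],"rot": [0,0,0],"claw": 255},{"travel": [0,0,0],"rot": [0,0,0],"claw": 255}]'

```text
time: 19.75
tool_pos: [0.5442, 0.034, 0.1143]
tcp_rot: [2.192, 2.25, 0.001]
wrist_force: [-4.2, -0.1, 9.5]
width: -0.003
grip_force: 4.7
```

```bash
python3 f.py
```

```text
[-3.7640439  -0.57736428  9.39638044] [0.54423748 0.03400317 0.11436786] 20.15
```

```bash
python3 -c "
from workcell import workorder
print(workorder.finish_job())"
```

```text
the job is handed in; nothing more can be done
None
```

I handed the job in at about 20 s: the dotted corner dipped about 9 mm and came back up, I pushed the wedge under its foot until snug (about 7 N), and the arm is still pressing there with about 9.4 N (plus about 4 N sideways that I couldn't trim out); the corner no longer dips, and I kept the arm off everything else.

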